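# Shut and lock the analyser's service flap with the slot key

### The job

Swing the analyser's raised service flap fully shut. Then take the slot key from its foam block, press the flap's slotted stud in with it and, keeping it pressed, turn the stud about a quarter turn clockwise until it springs back into its catch. Stand the key back in its own block, seated as it was, and leave everything else where it stands.

Things in the scene. Friction and masses are not known exactly. Their poses are not given: they have to be found in the camera images.
- analyser: white benchtop instrument, 280 mm deep (x) x 260 mm wide (y) x 159 mm tall, fixed. Origin under its centre, front towards its own -x. The front is upright to 70 mm, then slopes back at 28 degrees to the flat top, which begins 28 mm behind the centre. The slope carries the service flap; nothing else stands proud of the slope
- flap_hinge (a point): middle of the flap's hinge line, at the top of the slope, 4 mm under the slope's face; fixed to the analyser (does not turn with the flap). z points squarely out of the slope (28 degrees from vertical, leaning to the front), x up the slope, y along the hinge
- flap (a joint): flap's opening, rad: 0 shut (flush with the slope), to 1.1 as its free lower edge swings up about flap_hinge's +y axis. Flap: white panel, 157 mm from hinge line to free edge, 206 mm wide, 8 mm thick, outer face 4 mm outside the hinge line. A stiff hinge (0.42 N m friction) keeps it where it is left; push its outer face down near the free edge
- flap_edge (a point): on the flap's outer face, middle of the free edge, 150 mm from the hinge line; moves with the flap, z out of the face. A finger ridge 6 mm high, 12 mm wide, 90 mm long runs along it
- stud_slot (a point): centre of the slot's mouth, on top of the stud: a round steel head 52 mm across on the flap's outer face, 95 mm from the hinge line, midway, 24 mm proud when out. Its one slot is 8 mm wide, 40 mm long (closed ends), 12 mm deep. z points out along the stud's axis, x along the slot. Moves with flap, press and turn
- stud_press (a joint): how far the stud is pressed in, m: 0 out, stop at 0.017. Spring: 2 N at 0, 5 N at 0.007, 7.5 N at 0.0125. With the flap shut it turns past its gate only while pressed beyond 0.0125; turned past 1.3 rad and let go, it springs back only to about 0.007 and is caught. Let go before, it comes out to 0
- stud_turn (a joint): turn of the stud, rad, growing clockwise seen from outside. At 0 the slot runs level across the flap (along the hinge). It starts at 0.05 to 0.4, where it can be pressed in fully (not at about 0.5 to 1.3); the catch lies from 1.3 rad to the stop at 1.6, the slot then running nearly up the slope. Turning takes under 0.1 N m
- slot_key: slot key, 106 mm tall, 160 g, standing upright in key_block. Origin mid blade tip (lowest point), z up to the handle. Flat steel blade 32 mm wide (x) x 4.5 mm thick (y), 24 mm high; round shank 12 mm across up to 54 mm; black flat handle 64 mm (x) x 16 mm (y), from 54 to 106 mm above the tip. A half turn about z makes no difference
- key_block: grey foam block 100 (x) x 70 (y) x 60 mm tall, fixed to the table, origin under its centre. In its top is a pocket 44 mm (x) x 18 mm (y), 56 mm deep; the key hangs in it by its handle, whose ends rest on the block's top, so the handle's underside is at 60 mm and the tip at 6 mm above the table, and the key's x lies along the block's x
- driver_block: identical foam block on the other side of the analyser; holds round_driver
- round_driver: bystander: another driver, standing in driver_block; round black handle 42 mm across, 50 mm tall, and a thin round shank. Not for this job
- spray_bottle: bystander: white bottle 64 mm across, 165 mm tall, standing about 125 mm behind key_block (along its +x). Origin under its centre
- wipes_tub: bystander: white round tub with lid, 90 mm across, 99 mm tall, standing about 125 mm behind driver_block. Origin under its centre
- specimen_jar: bystander: pale jar 60 mm across, 75 mm tall, standing on the analyser's flat top. Origin under its centre
- adapter_box: bystander: small yellow box 62 x 62 x 34 mm on the analyser's flat top. Origin under its centre
- mouse: bystander: black computer mouse 105 x 60 x 32 mm on the table nearest the robot. Origin under its centre

How it is judged:
On the way, in this order (a step that is already met when the one before it is completed fails the run):
1. the flap is swung shut (value of joint flap below 0.03 rad), for 0.2 s.
2. the key's blade stands in the slot and presses the stud in, flap shut (value of joint flap below 0.03 rad and z of slot_key in the frame of stud_slot below -0.006 m and distance between slot_key and stud_slot below 0.016 m and value of joint stud_press above 0.0115 m), for 0.05 s.
3. with the key in the slot and the stud pressed, the stud is turned past 1.2 rad (value of joint flap below 0.03 rad and z of slot_key in the frame of stud_slot below -0.006 m and distance between slot_key and stud_slot below 0.016 m and value of joint stud_press above 0.0055 m and value of joint stud_turn above 1.2 rad), for 0.05 s.
4. the key is out of the slot and the stud has sprung back into its catch (value of joint flap below 0.03 rad and value of joint stud_turn above 1.2 rad and value of joint stud_press between 0.005 and 0.0095 m and distance between slot_key and stud_slot above 0.03 m), for 0.2 s.
At the end, for the whole second after the job is handed in: Flap shut (within 0.03 rad); stud caught: turned past 1.2 rad and sprung back to 5 to 9.5 mm of press. Key seated in its block: upright within 0.12 rad, tip within 8 mm of the block's centre and below 12 mm, at rest. No bystander moved more than 30 mm (value of joint flap below 0.03 rad and value of joint stud_turn above 1.2 rad and value of joint stud_press between 0.005 and 0.0095 m and horizontal distance between slot_key and key_block below 0.008 m and height (world z) of slot_key below 0.012 m and angle between slot_key's own z axis and vertical below 0.12 rad and linear speed of slot_key below 0.02 m/s); the robot touches nothing.
It fails at once if a bystander (bottle, tub, jar, box, mouse or the other driver) is moved by more than 30 mm (distance of any of round_driver, spray_bottle, wipes_tub, specimen_jar, adapter_box, mouse from where it was at the start of the episode above 0.03 m).
It also fails if it takes over 69 s, if anything falls off the work surface, if the arm or the gripper's body presses on something with over 40 N, if the wrist force passes 120 N, or if a joint passes its speed limit or range.

### The arm

A 6-joint arm with a two-finger parallel gripper is mounted at the origin on the work surface. World frame = base frame: x ahead of the robot, y to its left, z up, the work surface at z = 0. Lengths are in m, angles in rad, forces in N, time in s.
With the tool pointing down it reaches from about 0.3 to 0.825 m from the base axis. Payload 5.4 kg.
Tool frame: the origin (TCP) lies at the very end of the fingers, on their centre line; the grasp point (between the pads) lies robot.grasp_offset behind it (robot.grasp_offset is the distance from the TCP to the grasp point, in m); z points along the fingers, y is the line along which they close (so a half turn about z gives the same grasp; the last joint's range is limited). The gripper opens to 92 mm and grips with 3 to 60 N. Pads are 20 mm wide; open, the fingers measure 128 mm over their backs; the gripper's body (75 mm by 189 mm) begins 69 mm behind the grasp point.
Start: joints at [1.005, 0.158, 1.597, -0, 1.386, -0.21], TCP at [0.2, 0.539, 0.215] pointing down, gripper open.
Joint ranges: [-2.91, 2.91], [-0.94, 2.29], [0.18, 2.7], [-1.29, 4.43], [0.17, 2.64], [-3, 3]. Speed limits (rad/s): [2.57, 2.57, 3.14, 3.14, 3.14, 3.14].

### API

Orientations are given as a unit quaternion [w, x, y, z].
In Python, from plant import robot gives the robot as it stands.
- The arm moves only by the tool arm_command, never from a script. Its argument "plan" is one flat list of numbers, 5 for each row, row after row: the shift along the world's x, y, z in m, then the turn about the world's z in degrees, then the gripper's target within -1 to 1 (shut at 1, half-way at 0, fully open at -1). A call has exactly 8 rows; each row is the pose to reach, as a shift and turn from the pose commanded when the call began; what a row does not reach only later rows make up. A row lasts 1/10 s, in which the tool goes at most 50 mm and 8.59 degrees, less where a joint would pass 70% of its speed; a pose out of reach is approached as far as the arm can. A call with a gripper value outside its range is refused whole. The fingers move at their own pace and stop on an object; "squeeze" is the grip in N (left out, the last holds). Time passes only in rows, so rows that repeat a pose let the fingers close, or fill a call up. It gives the time, the measured TCP pose, the force, the opening and the grip force at its end, in the units of the state.
- robot.read_state(): the state, without advancing time (a new reading comes with each control period).
- robot.grab_frame(name): name is "side" or "top" or "wrist"; returns a dict with "color" (400x640x3 uint8, red, green, blue), "depth" (400x640 float32, m along the optical axis (not along the pixel's ray), 0 where there is no reading), "camera_matrix" (3x3 intrinsics, pixels), "dist_coeffs" ([k1, k2, p1, p2, k3] as OpenCV has them; the pictures are not rectified), "pose" (4x4, takes a point from camera to world coordinates); the wrist camera has in their place "tool_from_camera" (4x4, takes a point from camera to tool coordinates, whose origin is the TCP and whose axes are the flange's). Camera axes: x right, y down, z forward; pixel columns grow to the right and rows downward; lengths in m; the calibration is good to about 2 mm. A picture is of the moment at which its call begins: read the wrist's pose just before it.
- robot.finish_job(): hands the job in; it is judged then, once.
The state is a dict: "clock": time; "qpos": joint angles; "qvel": joint speeds; "effort": joint torques, N m; "eef_pos": TCP position; "tcp_rot": TCP orientation; "contact_force": force on the tool from outside, world axes, zero at the start; "ft_torque": the same for the moment, N m; "width": finger opening in m; "finger_force": force on a finger pad.
Only numpy, scipy, OpenCV 4.12 (cv2) and the standard library are available. Lean on these libraries where they do the work, as an engineer would, in place of code of your own. Each camera call takes 0.05 s, during which the arm holds its last target. There are 200 camera calls.

## Working session

There is one attempt and no reset: what is moved stays moved. The work goes in short steps, Python scripts to look and compute and a tool call to move; the robot and the scene stay as the last step left them, time stands still between calls to the robot, and variables do not carry over. Pictures are saved under pics/ and viewed, at most 10 in all, crops included, and the job is handed in when it is done.

Besides the shell and the picture viewer there is one more tool, called after "Emit:" as name(argument=value, ...), one argument or row to a line, values as JSON. arm_command: Moves the arm, as the interface text tells. Its arguments: {"type":"object","properties":{"plan":{"type":"array","items":{"type":"number"}},"squeeze":{"type":"number"}},"required":["plan"]}

```bash
mkdir -p pics; cat > h.py <<'E'
import numpy as np, cv2, pickle
from plant import robot
from scipy.spatial.transform import Rotation as R
def shot(name, save=None):
    s=robot.read_state(); f=robot.grab_frame(name)
    if name=='wrist':
        T=np.eye(4); T[:3,:3]=R.from_quat(np.roll(s['tcp_rot'],-1)).as_matrix(); T[:3,3]=s['eef_pos']
        f['pose']=T@f['tool_from_camera']
    if save: cv2.imwrite(f'pics/{save}.png', f['color'][...,::-1]); pickle.dump(f,open(f'pics/{save}.pkl','wb'))
    return f
def cloud(f):
    """world point for every pixel from depth (nan where none)"""
    h,w=f['depth'].shape; v,u=np.mgrid[:h,:w].astype(np.float64)
    p=cv2.undistortPoints(np.stack([u.ravel(),v.ravel()],1)[:,None],f['camera_matrix'],f['dist_coeffs'])[:,0]
    d=f['depth'].ravel().astype(float); d[d==0]=np.nan
    P=np.c_[p*d[:,None],d]; return (P@f['pose'][:3,:3].T+f['pose'][:3,3]).reshape(h,w,3)
def ray(f,uv):
    p=cv2.undistortPoints(np.float64(uv).reshape(-1,1,2),f['camera_matrix'],f['dist_coeffs'])[:,0]
    return f['pose'][:3,3], np.c_[p,np.ones(len(p))]@f['pose'][:3,:3].T
def onplane(f,uv,z):
    o,d=ray(f,uv); return o+d*((z-o[2])/d[:,2])[:,None]
E
python3 - <<'E'
from h import *
print(robot.grasp_offset, robot.read_state())
fs=[shot(n,n+'0') for n in('top','side')]
cv2.imwrite('pics/both.png',cv2.resize(np.vstack([f['color'] for f in fs])[...,::-1],(480,600)) )
for f in fs: print(f['pose'].round(3),f['camera_matrix'])
E
```

```text
0.0187 {'clock': 0.0, 'qpos': array([ 1.00490122e+00,  1.59044846e-01,  1.59822351e+00, -1.80289253e-06,
        1.38620175e+00, -2.10099850e-01]), 'qvel': array([-0.00031094, -0.00180594,  0.00034876, -0.00153539, -0.00037377,
        0.00033509]), 'effort': array([ 2.08348072e-03, -3.85560036e+01, -3.22111344e+01,  7.05295522e-02,
        3.77226050e-02, -1.44758715e-04]), 'eef_pos': array([0.19997006, 0.53843948, 0.21362566]), 'tcp_rot': array([-3.54334866e-04,  1.76960533e-01,  9.84217501e-01, -8.69288265e-04]), 'contact_force': array([0.79066295, 0.47368525, 0.97200839]), 'ft_torque': array([-0.00556484,  0.01683021, -0.00349584]), 'finger_force': 0.0, 'width': 0.09179723681721087}
[[ 0.005 -0.985  0.172  0.415]
 [-1.    -0.007 -0.012  0.006]
 [ 0.013 -0.172 -0.985  1.215]
 [ 0.     0.     0.     1.   ]] [[408.92162894   0.         318.10148867]
 [  0.         408.92162894 196.81363328]
 [  0.           0.           1.        ]]
[[ 0.987 -0.105  0.118  0.442]
 [-0.158 -0.692  0.704 -0.982]
 [ 0.008 -0.714 -0.7    1.111]
 [ 0.     0.     0.     1.   ]] [[486.90215347   0.         324.71056063]
 [  0.         486.90215347 199.62679445]
 [  0.           0.           1.        ]]
```

View pics/top0.png

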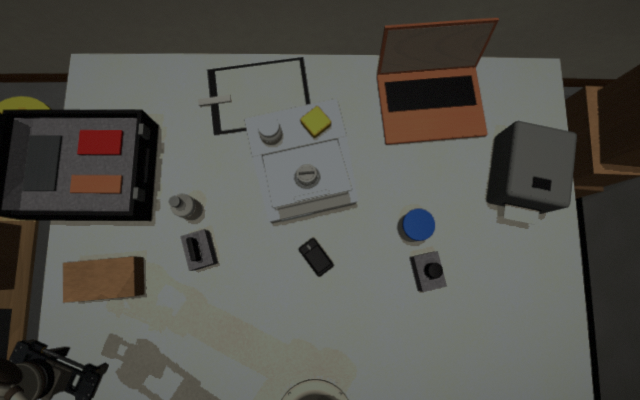

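View pics/side0.png

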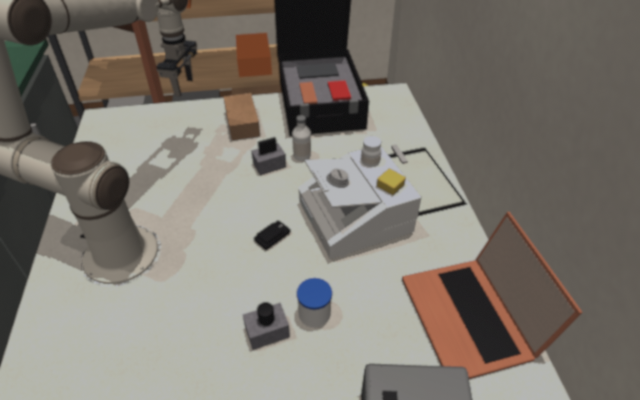

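Top view: analyser around (303,160) with the open flap, stud at (306,176); key block at (199,250), driver block at (429,271), mouse at (316,257). Side view confirms the flap is raised.

```bash
python3 - <<'E'
from h import *
f=pickle.load(open('pics/top0.pkl','rb')); C=cloud(f)
v,u=np.mgrid[:400,:640]
def rect(m,name):
    P=C[m][:,:2]; r=cv2.minAreaRect(np.float32(P*1000)); print(name,m.sum(),[np.round(x,1) for x in r],'med',np.nanmedian(C[m],0).round(4))
z=C[...,2]
reg=(u>235)&(u<360)&(v>90)&(v<225)
hist=np.histogram(z[reg],bins=np.arange(0,.34,.01)); print(hist[0])
box=lambda a,b,c,d:(u>a)&(u<b)&(v>c)&(v<d)
m=box(235,360,90,160)&(abs(z-.159)<.006); rect(m,'top')
# flap plane RANSAC-ish
m=box(270,345,150,195)&(z>.15)
P=C[m]; rng=np.random.default_rng(0); best=0
for _ in range(500):
    a=P[rng.choice(len(P),3,0)]; n=np.cross(a[1]-a[0],a[2]-a[0])
    if np.linalg.norm(n)<1e-6: continue
    n/=np.linalg.norm(n); k=(abs((P-a[0])@n)<.003)
    if k.sum()>best: best=k.sum(); K=k
c=P[K].mean(0); n=np.linalg.svd(P[K]-c)[2][2]; n*=np.sign(n[2])
print('flap n',n.round(3),'c',c.round(4),best,len(P))
fl=box(240,365,130,225)&(abs((C-c)@n)<.004)&(z>.1)
rect(fl,'flap'); print('flap z rng',np.nanpercentile(z[fl],[1,99]))
st=box(285,330,155,195)&(((C-c)@n)>.012)
print('stud',st.sum(),C[st].mean(0).round(4),np.median((C[st]-c)@n))
rect(box(180,220,225,275)&(abs(z-.06)<.008),'kblock')
rect(box(180,220,225,275)&(z>.095)&(z<.13),'khandle')
rect(box(410,450,250,295)&(abs(z-.06)<.008),'dblock')
rect(box(400,438,205,245)&(z>.09),'tub'); rect(box(165,203,190,222)&(z>.05),'bottle')
rect(box(255,284,110,145)&(z>.2),'jar'); rect(box(298,335,105,138)&(z>.18)&(z<.22),'box'); rect(box(295,335,235,280)&(z>.012),'mouse')
E
```

```text
[4805   92   26   40   41   67  126  672  379   91  103  106  119  132
  155 1457 2383  934  899 1559  497  104   23  335    2    0    0    0
    0    0    0    0    0]
top 3254 [array([772.1,  51.3]), array([155.5, 260.6]), np.float64(13.4)] med [0.7698 0.0547 0.1604]
flap n [0.254 0.062 0.965] c [0.662  0.0242 0.1798] 2472 3199
flap 4052 [array([674.8,  28.3]), array([178.2, 260. ]), np.float64(13.3)] med [0.6737 0.0314 0.1765]
flap z rng [0.1564524  0.20088477]
stud 318 [0.6508 0.0229 0.2058] 0.023324870350650943
kblock 679 [array([465.5, 333.2]), array([101.4,  72.6]), np.float64(17.5)] med [0.4629 0.3231 0.0607]
khandle 177 [array([464. , 333.4]), array([63.3, 17.8]), np.float64(16.8)] med [0.4633 0.3319 0.1115]
dblock 692 [array([ 408.1, -320.9]), array([100.5,  72.5]), np.float64(12.6)] med [ 0.4022 -0.3132  0.0614]
tub 842 [array([ 536.1, -283.9]), array([88.2, 88.9]), np.float64(18.0)] med [ 0.5352 -0.2828  0.1002]
bottle 571 [array([583.8, 365.3]), array([58.5, 62.7]), np.float64(72.7)] med [0.5791 0.3569 0.1146]
jar 466 [array([766. , 118.5]), array([55.7, 54.1]), np.float64(87.7)] med [0.7612 0.1181 0.2342]
box 551 [array([799.2,   1.3]), array([64.1, 61.5]), np.float64(39.4)] med [7.966e-01 2.000e-04 1.939e-01]
mouse 743 [array([448.6,  -3.4]), array([105.1,  60. ]), np.float64(37.0)] med [ 0.4488 -0.0032  0.0299]
```

Emit:
arm_command(
  plan=[0.02, -0.03, 0.02, 4, 1, 0.05, -0.066, 0.04, 8.5, 1, 0.08, -0.105, 0.045, 13, 1, 0.11, -0.145, 0.045, 17, 1, 0.14, -0.185, 0.045, 21, 1, 0.17, -0.224, 0.045, 25.5, 1, 0.2, -0.264, 0.045, 30, 1, 0.228, -0.3, 0.045, 34, 1],
  squeeze=10,
)

```text
clock: 0.9
eef_pos: [0.4291, 0.2369, 0.2593]
tcp_rot: [-0.0, -0.12, 0.993, -0.0]
contact_force: [-0.0, 0.5, -0.5]
width: 0.0296
finger_force: 0.0
```

Emit:
arm_command(
  plan=[0.029, -0.038, 0, 0, 1, 0.058, -0.076, 0, 0, 1, 0.087, -0.114, 0, 0, 1, 0.116, -0.152, 0, 0, 1, 0.145, -0.19, 0, 0, 1, 0.172, -0.228, 0, 0, 1, 0.172, -0.228, 0, 0, 1, 0.172, -0.228, -0.03, 0, 1],
)

```text
clock: 1.7
eef_pos: [0.6031, 0.0095, 0.233]
tcp_rot: [0.004, -0.117, 0.993, -0.001]
contact_force: [-0.1, -0.2, -0.3]
width: 0.0005
finger_force: 0.0
```

Emit:
arm_command(
  plan=[0, 0, -0.012, 0, 1, 0, 0, -0.024, 0, 1, 0, 0, -0.036, 0, 1, 0, 0, -0.048, 0, 1, 0, 0, -0.06, 0, 1, 0, 0, -0.072, 0, 1, 0, 0, -0.084, 0, 1, 0, 0, -0.096, 0, 1],
)

```text
clock: 2.5
eef_pos: [0.6009, 0.011, 0.1329]
tcp_rot: [0.001, -0.118, 0.993, -0.0]
contact_force: [1.4, 0.3, 1.2]
width: 0.0003
finger_force: 0.7
```

Emit:
arm_command(
  plan=[0, 0, -0.01, 0, 1, 0, 0, -0.02, 0, 1, 0, 0, -0.028, 0, 1, 0, 0, -0.034, 0, 1, 0, 0, -0.037, 0, 1, 0, 0, -0.04, 0, 1, 0, 0, -0.042, 0, 1, 0, 0, -0.042, 0, 1],
)

```text
clock: 3.3
eef_pos: [0.6009, 0.011, 0.0943]
tcp_rot: [0.0, -0.119, 0.993, -0.0]
contact_force: [-4.9, 1.2, 14.2]
width: 0.0007
finger_force: 7.0
```

Emit:
arm_command(
  plan=[0, 0, 0.0, 0, 1, -0.005, 0, 0.02, 0, 1, -0.005, 0, 0.06, 0, 1, -0.005, 0, 0.1, 0, 1, -0.005, 0, 0.14, 0, 1, -0.005, 0, 0.18, 0, 1, -0.005, 0, 0.2, 0, 1, -0.005, 0, 0.2, 0, -1],
)

```text
clock: 4.1
eef_pos: [0.5967, 0.0106, 0.2955]
tcp_rot: [0.003, -0.119, 0.993, -0.001]
contact_force: [0.5, 0.6, 0.2]
width: 0.0065
finger_force: 0.0
```

```bash
python3 - <<'E'
from h import *
f=shot('wrist','w1'); g=shot('top','top1'); print(f['tool_from_camera'].round(3))
cv2.imwrite('pics/two.png',np.vstack([f['color'],cv2.resize(g['color'][60:260,160:480],(640,400))])[::1,::1,::-1][:, :][::1])
im=cv2.imread('pics/two.png'); cv2.imwrite('pics/two.png',cv2.resize(im,(480,600)))
C=cloud(f); print(np.nanmin(C[...,2]),np.nanmax(C[...,2]))
E
```

```text
[[ 0.001 -0.961 -0.277  0.077]
 [ 1.     0.001 -0.    -0.   ]
 [ 0.001 -0.277  0.961 -0.169]
 [ 0.     0.     0.     1.   ]]
-0.004463699028298129 0.40880280139957065
```

View pics/two.png

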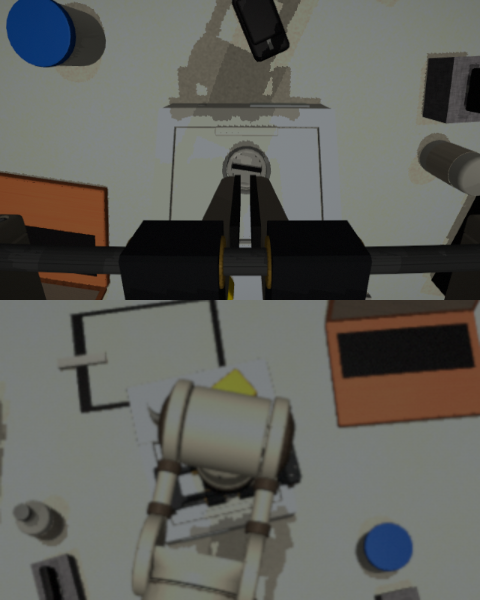

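Flap is flush; stud at about (325,222) in the wrist picture, its dark slot nearly level.

```bash
cat > stud.py <<'E'
from h import *
def plane(P):
    rng=np.random.default_rng(0); best=0
    for _ in range(400):
        a=P[rng.choice(len(P),3,0)]; n=np.cross(a[1]-a[0],a[2]-a[0])
        if np.linalg.norm(n)<1e-7: continue
        n/=np.linalg.norm(n); k=abs((P-a[0])@n)<.002
        if k.sum()>best: best=k.sum(); K=k
    c=P[K].mean(0); n=np.linalg.svd(P[K]-c)[2][2]; return n*np.sign(n[2]),c
f=pickle.load(open('pics/w1.pkl','rb')); C=cloud(f); g=cv2.cvtColor(f['color'],cv2.COLOR_RGB2GRAY)
P=np.vstack([C[180:285,235:290].reshape(-1,3),C[180:250,365:420].reshape(-1,3)]); P=P[~np.isnan(P).any(1)]
n,c=plane(P); print('n',n.round(3),'tilt',np.degrees(np.arccos(n[2])),'yaw',np.degrees(np.arctan2(-n[1],-n[0])),'c',c.round(4))
h=(C-c)@n; m=np.zeros(h.shape,bool); m[190:245,288:362]=1
t=m&(h>.02)&(h<.028); Q=C[t]; print('top h',np.median(h[t]),t.sum())
yaw=np.arctan2(-n[1],-n[0]); y=np.array([-np.sin(yaw),np.cos(yaw),0]); x=np.cross(y,n)
o=Q.mean(0); a=np.c_[(Q-o)@y,(Q-o)@x]; r=cv2.minEnclosingCircle(np.float32(a*1000)); print('circle mm',r)
ctr=o+y*r[0][0]/1e3+x*r[0][1]/1e3; print('stud centre',ctr.round(4))
# slot: dark pixels in stud, cast to stud-top plane
dm=(m&(g<60)).astype(np.uint8); k,lab,st,ce=cv2.connectedComponentsWithStats(dm); print(st[1:],ce[1:])
i=1+np.argmin(np.hypot(*(ce[1:]-[325,224]).T)+1e3*(st[1:,4]<60)); v,u=np.where(lab==i)
O,D=ray(f,np.c_[u,v]); s=((ctr-O)@n)/(D@n); W=O+D*s[:,None]
b=np.float32(np.c_[(W-ctr)@y,(W-ctr)@x]*1000); print('slot rect (y,x mm)',cv2.minAreaRect(b), 'mean',W.mean(0).round(4))
d=np.linalg.svd(b-b.mean(0),full_matrices=False)[2][0]; d*=np.sign(d[0]); print('theta',np.arctan2(d[1],d[0]))
E
python3 stud.py
```

```text
n [-0.457 -0.109  0.883] tilt 28.034012440518072 yaw 13.41251802253244 c [0.6526 0.011  0.1105]
top h 0.02387894828643497 1387
circle mm ((0.05595092475414276, 3.9360456466674805), 25.64531135559082)
stud centre [0.6406 0.022  0.1327]
[[302 195  51  28 223]
 [352 213   1   1   1]
 [346 214   1   2   2]
 [298 216   1   1   1]
 [308 217  41  15 290]
 [354 219   1   1   1]
 [355 221   1  11  11]
 [301 224   1   6   6]
 [360 226   1   1   1]
 [293 232  28  13 265]
 [310 232   1   1   1]
 [333 233  28  12 270]] [[325.76681614 201.80269058]
 [352.         213.        ]
 [346.         214.5       ]
 [298.         216.        ]
 [328.42068966 223.48275862]
 [354.         219.        ]
 [355.         226.        ]
 [301.         226.5       ]
 [360.         226.        ]
 [308.47169811 239.3509434 ]
 [310.         232.        ]
 [344.77037037 239.36296296]]
slot rect (y,x mm) ((0.0875396728515625, 0.6837310791015625), (39.750911712646484, 8.93215274810791), 9.899787902832031) mean [0.6415 0.0224 0.1332]
theta 0.14578615
```

Emit:
arm_command(
  plan=[-0.016, 0.04, 0, 0.5, -1, -0.032, 0.08, 0, 1, -1, -0.048, 0.12, 0, 1.5, -1, -0.064, 0.16, 0, 2, -1, -0.081, 0.2, -0.01, 2.5, -1, -0.098, 0.242, -0.03, 3, -1, -0.115, 0.284, -0.06, 3.4, -1, -0.13, 0.322, -0.09, 3.4, -1],
)

```text
clock: 5.0
eef_pos: [0.4646, 0.3302, 0.2013]
tcp_rot: [-0.002, -0.148, 0.989, -0.0]
contact_force: [1.5, -0.7, -0.2]
width: 0.0787
finger_force: 0.0
```

Emit:
arm_command(
  plan=[0, 0, 0, 0, -1, 0, 0, -0.03, 0, -1, 0, 0, -0.06, 0, -1, 0, 0, -0.09, 0, -1, 0, 0, -0.115, 0, -1, 0, 0, -0.13, 0, -1, 0, 0, -0.134, 0, -1, 0, 0, -0.134, 0, -1],
)

```text
clock: 5.8
eef_pos: [0.4666, 0.3288, 0.0702]
tcp_rot: [-0.001, -0.148, 0.989, -0.0]
contact_force: [-0.7, -0.3, 0.6]
width: 0.092
finger_force: 0.0
```

Emit:
arm_command(
  plan=[0, 0, 0, 0, 0, 0, 0, 0, 0, 0.5, 0, 0, 0, 0, 1, 0, 0, 0, 0, 1, 0, 0, 0, 0, 1, 0, 0, 0, 0, 1, 0, 0, 0, 0, 1, 0, 0, 0, 0, 1],
  squeeze=20,
)

```text
clock: 6.6
eef_pos: [0.4668, 0.3292, 0.0705]
tcp_rot: [-0.0, -0.148, 0.989, 0.0]
contact_force: [-0.6, 0.7, 0.3]
width: 0.0302
finger_force: 0.0
```

Emit:
arm_command(
  plan=[-0.002, 0.004, 0, 0, 1, -0.002, 0.004, 0, 0, 1, -0.002, 0.004, 0, 0, 1, -0.002, 0.004, 0, 0, 1, -0.002, 0.004, 0, 0, 1, -0.002, 0.004, 0, 0, 1, -0.002, 0.004, 0, 0, 1, -0.002, 0.004, 0, 0, 1],
)

```text
clock: 7.4
eef_pos: [0.4648, 0.3332, 0.0705]
tcp_rot: [-0.0, -0.148, 0.989, 0.0]
contact_force: [-0.5, -0.1, 0.1]
width: 0.016
finger_force: 20.0
```

```bash
python3 - <<'E'
from h import *
s=robot.read_state(); print(s['eef_pos'],s['width'],s['finger_force'],s['contact_force'])
f=shot('wrist','w2')
E
```

```text
[0.46475998 0.33318047 0.07054343] 0.01598637200765578 19.999654591083527 [-0.51083828 -0.06435323  0.05889817]
```

View pics/w2.png

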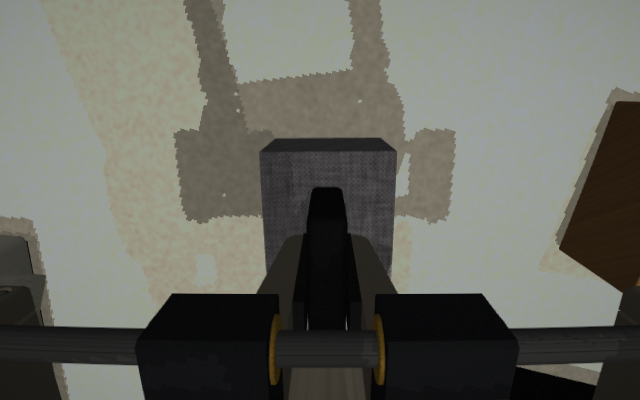

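Emit:
arm_command(
  plan=[0, 0, 0.02, 0, 1, 0, 0, 0.06, 0, 1, 0, 0, 0.105, 8, 1, 0.015, -0.03, 0.14, 16, 1, 0.035, -0.06, 0.17, 24, 1, 0.057, -0.1, 0.17, 32, 1, 0.08, -0.14, 0.17, 40, 1, 0.102, -0.18, 0.17, 48, 1],
)

```text
clock: 8.25
eef_pos: [0.5673, 0.1512, 0.2404]
tcp_rot: [-0.0, -0.54, 0.842, -0.0]
contact_force: [0.3, -0.4, -2.5]
width: 0.0157
finger_force: 20.0
```

Emit:
arm_command(
  plan=[0.019, -0.033, 0, 8, 1, 0.038, -0.066, 0, 16, 1, 0.057, -0.1, 0, 24, 1, 0.075, -0.131, 0, 30.4, 1, 0.075, -0.131, -0.005, 30.4, 1, 0.075, -0.131, -0.015, 30.4, 1, 0.075, -0.131, -0.015, 30.4, 1, 0.075, -0.131, -0.015, 30.4, 1],
)

```text
clock: 9.05
eef_pos: [0.6211, 0.1698, 0.2133]
tcp_rot: [-0.02, -0.7, 0.714, -0.03]
contact_force: [0.1, -0.1, -2.5]
width: 0.0158
finger_force: 20.0
```

```bash
python3 - <<'E'
from h import *
s=robot.read_state(); print(s['eef_pos'],s['tcp_rot'],s['qpos'],s['width'],s['contact_force'])
f=shot('wrist','w3'); g=shot('side','s3')
cv2.imwrite('pics/v3.png',np.vstack([f['color'][100:400,120:520],cv2.resize(g['color'][120:240,280:440],(400,300),interpolation=cv2.INTER_CUBIC)])[...,::-1])
E
```

```text
[0.62107319 0.16983968 0.21326837] [-0.02026423 -0.69967254  0.71355066 -0.02988579] [ 0.11617892  0.34235137  1.38250518 -0.0729996   1.41255614 -2.99441641] 0.015779446643666106 [ 0.06458385 -0.13314597 -2.45943052]
```

View pics/v3.png

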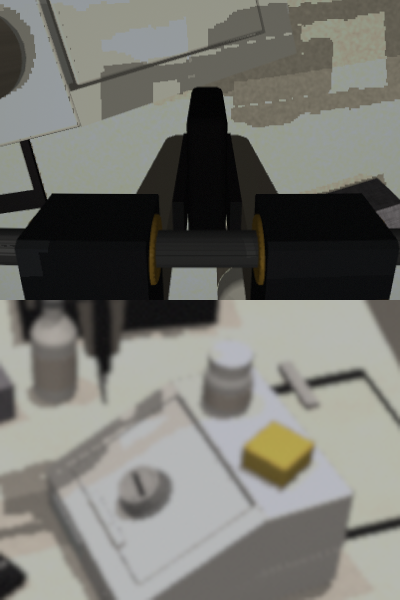

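The wrist joint met its range, so the key must go round the other way (half turn is equivalent).

Emit:
arm_command(
  plan=[0, 0, 0.01, -8, 1, 0, 0, 0.02, -16, 1, 0, 0, 0.03, -24, 1, 0, 0, 0.03, -32, 1, 0, 0, 0.03, -40, 1, 0, 0, 0.03, -48, 1, 0, 0, 0.03, -56, 1, 0, 0, 0.03, -64, 1],
)

```text
clock: 9.95
eef_pos: [0.6223, 0.1685, 0.2447]
tcp_rot: [-0.033, -0.212, 0.977, -0.016]
contact_force: [-0.2, -0.2, -2.0]
width: 0.016
finger_force: 20.0
```

Emit:
arm_command(
  plan=[0, 0, 0, -8, 1, 0, 0, 0, -16, 1, 0, 0, 0, -24, 1, 0, 0, 0, -32, 1, 0, 0, 0, -40, 1, 0, 0, 0, -48, 1, 0, 0, 0, -56, 1, 0, 0, 0, -64, 1],
)

```text
clock: 10.75
eef_pos: [0.6223, 0.1684, 0.2446]
tcp_rot: [-0.036, 0.338, 0.94, 0.005]
contact_force: [1.0, 0.1, -1.4]
width: 0.0161
finger_force: 20.0
```

```bash
python3 - <<'E'
from h import *
s=robot.read_state(); print(s['eef_pos'],s['tcp_rot'],s['qpos'],s['width'],s['contact_force'])
q=s['tcp_rot']; print('tool y deg',np.degrees(2*np.arctan2(q[2],q[1]))-90)
E
```

```text
[0.62229545 0.16839215 0.24464915] [-0.03575367  0.33814328  0.94040433  0.00452634] [ 0.05865288  0.36607722  1.29095616  0.03641766  1.54681448 -0.82379693] 0.016146616442043175 [ 0.9718961   0.1135651  -1.43840726]
tool y deg 50.445648996429384
```

Emit:
arm_command(
  plan=[0.005, -0.03, 0, -8, 1, 0.01, -0.06, 0, -16, 1, 0.014, -0.09, 0, -24, 1, 0.017, -0.12, 0, -32, 1, 0.021, -0.15, 0, -40, 1, 0.021, -0.15, -0.015, -45, 1, 0.021, -0.15, -0.025, -45, 1, 0.021, -0.15, -0.025, -45, 1],
)

```text
clock: 11.55
eef_pos: [0.6418, 0.0192, 0.2172]
tcp_rot: [-0.033, 0.669, 0.742, 0.017]
contact_force: [-0.6, -0.6, -1.5]
width: 0.016
finger_force: 20.0
```

```bash
cat > look.py <<'E'
from h import *
import sys
tag=sys.argv[1]
s=robot.read_state(); Rm=R.from_quat(np.roll(s['tcp_rot'],-1)).as_matrix(); q=s['tcp_rot']
print('tcp',s['eef_pos'].round(4),'tz',Rm[:,2].round(3),'keyx deg',np.degrees(2*np.arctan2(q[2],q[1]))-180,'F',s['contact_force'].round(1),'M',s['ft_torque'].round(2),s['width'],s['qpos'][5])
print('tip',(s['eef_pos']+.0645*Rm[:,2]).round(4))
f=shot('wrist','w'+tag); g=shot('side','s'+tag)
cv2.imwrite(f'pics/v{tag}.png',np.hstack([f['color'][100:400,160:480],cv2.resize(g['color'][120:220,290:430],(420,300),interpolation=cv2.INTER_CUBIC)])[...,::-1])
E
python3 look.py 4
```

```text
tcp [0.6418 0.0192 0.2172] tz [-0.027  0.07  -0.997] keyx deg -84.07861033932008 F [-0.6 -0.6 -1.5] M [-0.12  0.03  0.03] 0.016014215713724033 -0.3018107537763678
tip [0.6401 0.0237 0.1529]
```

View pics/v4.png

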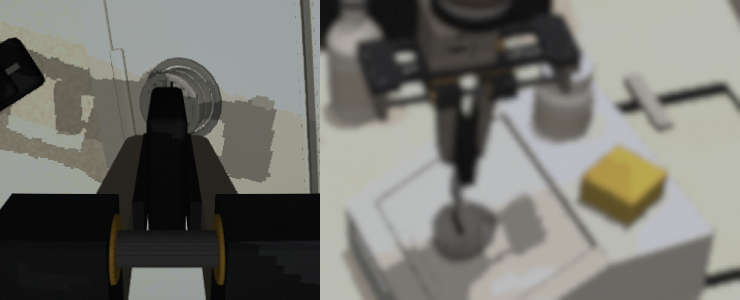

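Emit:
arm_command(
  plan=[0.002, -0.001, -0.005, 0, 1, 0.002, -0.001, -0.01, 0, 1, 0.002, -0.001, -0.014, 0, 1, 0.002, -0.001, -0.017, 0, 1, 0.002, -0.001, -0.02, 0, 1, 0.002, -0.001, -0.022, 0, 1, 0.002, -0.001, -0.024, 0, 1, 0.002, -0.001, -0.024, 0, 1],
)

```text
clock: 12.45
eef_pos: [0.6444, 0.0179, 0.1948]
tcp_rot: [-0.032, 0.67, 0.742, 0.017]
contact_force: [-1.8, 0.1, -1.1]
width: 0.0161
finger_force: 20.0
```

```bash
python3 look.py 5
```

```text
tcp [0.6444 0.0179 0.1948] tz [-0.025  0.069 -0.997] keyx deg -84.18252623294173 F [-1.8  0.1 -1.1] M [-0.13  0.47  0.05] 0.016106357623515755 -0.3035138751079945
tip [0.6429 0.0223 0.1305]
```

View pics/v5.png

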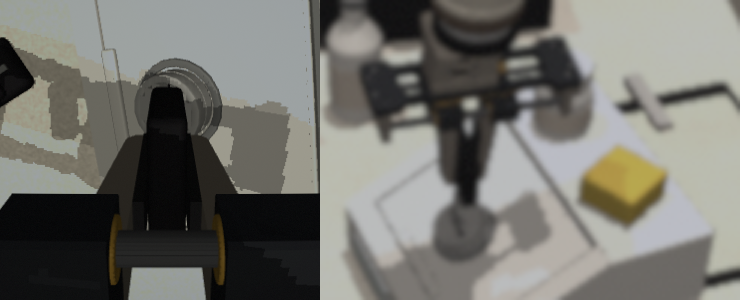

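Emit:
arm_command(
  plan=[-0.001, 0, 0, 0, 1, -0.001, 0, -0.001, 0, 1, -0.001, 0, -0.002, 0, 1, -0.001, 0, -0.003, 0, 1, -0.001, 0, -0.004, 0, 1, -0.001, 0, -0.005, 0, 1, -0.001, 0, -0.005, 0, 1, -0.001, 0, -0.005, 0, 1],
)

```text
clock: 13.35
eef_pos: [0.6439, 0.018, 0.19]
tcp_rot: [-0.032, 0.67, 0.742, 0.018]
contact_force: [-2.2, -0.5, -1.3]
width: 0.0158
finger_force: 20.0
```

```bash
sed -i 's/^f=shot/if len(tag)>2: sys.exit()\nf=shot/' look.py; cat >> look.py <<'E'
E
python3 - <<'E'
s=open('look.py').read()
s=s.replace("if len(tag)>2","t=s['eef_pos']+.0645*Rm[:,2]-[.6413,.022,.1328]\nn=np.array([-.4565,-.1088,.883]);y=np.array([-.232,.973,0]);u=np.cross(y,n)\nprint('tip in slope frame mm: upslope,y,n',(1000*np.array([t@u,t@y,t@n])).round(1),'F',(s['contact_force']@np.c_[u,y,n]).round(1))\nif len(tag)>2")
open('look.py','w').write(s)
E
python3 look.py none
```

```text
tcp [0.6439 0.018  0.19  ] tz [-0.023  0.069 -0.997] keyx deg -84.18687871457546 F [-2.2 -0.5 -1.3] M [-0.18  0.46  0.04] 0.015757410830382294 -0.30439151994361674
tip [0.6424 0.0224 0.1256]
tip in slope frame mm: upslope,y,n [-2.3  0.2 -6.9] F [-2.6  0.1 -0.1]
```

Emit:
arm_command(
  plan=[-0.0005, 0, 0, -3, 1, -0.001, 0, 0, -6, 1, -0.0015, 0, 0, -9, 1, -0.0015, 0, 0, -12, 1, -0.002, -0.003, -0.001, -12, 1, -0.002, -0.006, -0.001, -12, 1, -0.002, -0.009, -0.001, -12, 1, -0.002, -0.009, -0.001, -12, 1],
)

```text
clock: 14.15
eef_pos: [0.642, 0.0093, 0.1891]
tcp_rot: [-0.03, 0.744, 0.668, 0.022]
contact_force: [-1.7, 5.1, 0.4]
width: 0.016
finger_force: 20.0
```

```bash
python3 look.py none
```

```text
tcp [0.642  0.0093 0.1891] tz [-0.008  0.074 -0.997] keyx deg -96.16484227040284 F [-1.7  5.1  0.4] M [0.94 0.37 0.01] 0.016049619543943298 -0.1151635609234931
tip [0.6415 0.0141 0.1248]
tip in slope frame mm: upslope,y,n [-5.2 -7.7 -6.3] F [-0.3  5.3  0.6]
```

Emit:
arm_command(
  plan=[0, 0, -0.001, 0, 1, 0, 0, -0.002, 0, 1, 0.001, 0, -0.004, 0, 1, 0.002, 0, -0.006, 0, 1, 0.003, 0.001, -0.008, 0, 1, 0.004, 0.001, -0.01, 0, 1, 0.004, 0.001, -0.01, 0, 1, 0.004, 0.001, -0.01, 0, 1],
  squeeze=15,
)

```text
clock: 14.95
eef_pos: [0.6462, 0.0096, 0.1795]
tcp_rot: [-0.029, 0.744, 0.667, 0.021]
contact_force: [-1.8, 0.4, 4.2]
width: 0.0161
finger_force: 15.0
```

```bash
python3 look.py 6
```

```text
tcp [0.6462 0.0096 0.1795] tz [-0.008  0.072 -0.997] keyx deg -96.1936772431859 F [-1.8  0.4  4.2] M [0.25 0.43 0.12] 0.01612704351104457 -0.11274668797937144
tip [0.6458 0.0142 0.1151]
tip in slope frame mm: upslope,y,n [ -6.1  -8.6 -16.8] F [0.5 0.8 4.5]
```

View pics/v6.png

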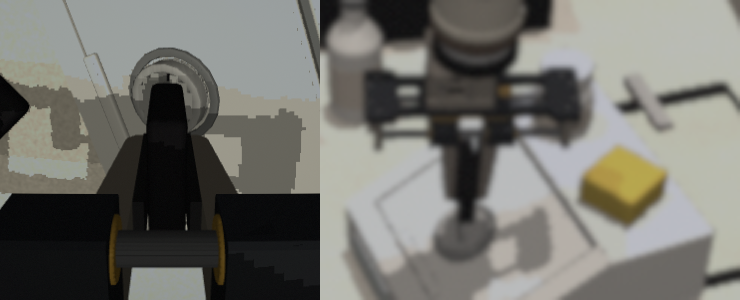

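Emit:
arm_command(
  plan=[0.0005, 0, -0.001, 0, 1, 0.001, 0, -0.002, 0, 1, 0.0015, 0, -0.003, 0, 1, 0.002, 0.0005, -0.004, 0, 1, 0.0025, 0.0005, -0.005, 0, 1, 0.003, 0.0005, -0.006, 0, 1, 0.003, 0.0005, -0.007, 0, 1, 0.003, 0.0005, -0.007, 0, 1],
)

```text
clock: 15.85
eef_pos: [0.6492, 0.0096, 0.1749]
tcp_rot: [-0.029, 0.744, 0.668, 0.021]
contact_force: [-6.5, -1.4, 15.9]
width: 0.0162
finger_force: 15.0
```

```bash
python3 look.py none
```

```text
tcp [0.6492 0.0096 0.1749] tz [-0.008  0.071 -0.997] keyx deg -96.16986426503311 F [-6.5 -1.4 15.9] M [-0.04  1.84  0.2 ] 0.016177404033160304 -0.11191350838236012
tip [0.6487 0.0141 0.1105]
tip in slope frame mm: upslope,y,n [ -5.7  -9.4 -22.2] F [ 1.6  0.1 17.2]
```

```bash
cat > press.py <<'E'
from h import *
import sys
f=shot('wrist','p'+sys.argv[1]); C=cloud(f); n=np.array([-.4565,-.1088,.883]); y=np.array([-.232,.973,0]);u=np.cross(y,n)
d=C-[.6413,.022,.1328]; a,b,h=d@u,d@y,d@n
r=np.hypot(a,b); flap=(r>.032)&(r<.05)&(abs(h+.024)<.006); top=(r<.0245)&(h<.003)&(h>-.022)
hf=np.median(h[flap]); ht=h[top]-hf
print('flap h',hf*1e3,flap.sum(),'stud top proud mm pct',np.percentile(ht*1e3,[5,25,50,75,95]).round(1),top.sum())
print(np.histogram(ht*1e3,bins=np.arange(0,28,1))[0])
E
python3 press.py 1
python3 - <<'E'
import cv2
im=cv2.imread('pics/p1.png')[110:270,260:420]; cv2.imwrite('pics/p1c.png',cv2.resize(im,(560,560),interpolation=cv2.INTER_CUBIC))
E
```

```text
flap h -23.745975797491944 7018 stud top proud mm pct [6.8 8.  8.4 8.8 9.3] 1708
[  0   1  14  16  13  16  37 358 991 258   4   0   0   0   0   0   0   0
   0   0   0   0   0   0   0   0   0]
```

View pics/p1c.png

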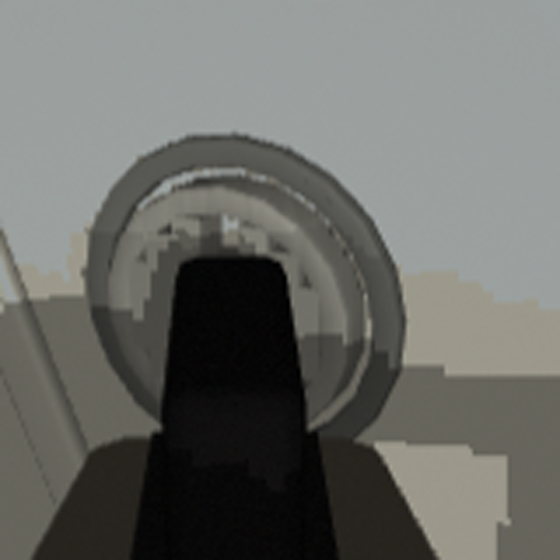

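```bash
cat > way.py <<'E'
import numpy as np
t28=np.radians(28); n=np.array([-.4565,-.1088,.883])
def tcp(th,dd):
    psi=np.arctan2(np.sin(th)*np.cos(t28),np.cos(th)); e=np.arcsin(np.sin(th)*np.sin(t28)); yw=np.radians(103.4)-psi
    bd=-np.array([np.cos(yw),np.sin(yw),0])
    return -n*dd+bd*(83*np.sin(e)-1.4)+[0,0,83*np.cos(e)-18.7], np.degrees(psi)
p0,s0=tcp(.386,0)
for i,th in enumerate(np.linspace(.386,1.5,25)[1:],1):
    p,s=tcp(th,min(3,3*i/16)); print(i,round(th,2),(p-p0).round(1),round(-(s-s0),1))
E
python3 way.py
```

```text
1 0.43 [-0.7 -1.5 -0.5] -2.4
2 0.48 [-1.6 -3.  -1. ] -4.9
3 0.53 [-2.6 -4.4 -1.5] -7.4
4 0.57 [-3.7 -5.6 -2.1] -9.9
5 0.62 [-4.9 -6.8 -2.7] -12.4
6 0.66 [-6.2 -7.8 -3.2] -14.9
7 0.71 [-7.6 -8.6 -3.8] -17.5
8 0.76 [-9.2 -9.4 -4.5] -20.1
9 0.8 [-10.7  -9.9  -5.1] -22.7
10 0.85 [-12.4 -10.3  -5.7] -25.4
11 0.9 [-14.  -10.5  -6.3] -28.1
12 0.94 [-15.7 -10.6  -6.9] -30.8
13 0.99 [-17.4 -10.4  -7.5] -33.6
14 1.04 [-19.1 -10.1  -8.1] -36.4
15 1.08 [-20.8  -9.6  -8.6] -39.2
16 1.13 [-22.5  -8.9  -9.2] -42.1
17 1.18 [-24.1  -8.1  -9.5] -44.9
18 1.22 [-25.7  -7.1  -9.9] -47.8
19 1.27 [-27.2  -5.9 -10.1] -50.8
20 1.31 [-28.6  -4.6 -10.4] -53.7
21 1.36 [-29.9  -3.1 -10.6] -56.7
22 1.41 [-31.   -1.5 -10.8] -59.7
23 1.45 [-32.    0.2 -10.9] -62.7
24 1.5 [-32.8   1.9 -11. ] -65.7
```

Emit:
arm_command(
  plan=[-0.0007, -0.0015, -0.0005, -2.4, 1, -0.0016, -0.003, -0.001, -4.9, 1, -0.0026, -0.0044, -0.0015, -7.4, 1, -0.0037, -0.0056, -0.0021, -9.9, 1, -0.0049, -0.0068, -0.0027, -12.4, 1, -0.0062, -0.0078, -0.0032, -14.9, 1, -0.0076, -0.0086, -0.0038, -17.5, 1, -0.0092, -0.0094, -0.0045, -20.1, 1],
)

```text
clock: 16.7
eef_pos: [0.64, 0.0005, 0.1703]
tcp_rot: [-0.025, 0.849, 0.527, 0.026]
contact_force: [-7.2, 0.6, 14.9]
width: 0.0166
finger_force: 15.0
```

```bash
python3 look.py none; python3 press.py 2
```

```text
tcp [6.400e-01 5.000e-04 1.703e-01] tz [ 0.018  0.07  -0.997] keyx deg -116.35719602271695 F [-7.2  0.6 14.9] M [0.36 1.64 0.29] 0.016560804556914298 0.21753923757029928
tip [0.6412 0.005  0.1059]
tip in slope frame mm: upslope,y,n [-16.2 -16.5 -21.8] F [ 0.9  2.2 16.4]
flap h -23.748108891559262 8071 stud top proud mm pct [ 7.4  9.1  9.6 10.  10.6] 2306
[   0    4   19   16   22   23   22   38  308 1229  562   17   10    3
    3    5    7    8    2    5    3    0    0    0    0    0    0]
```

Emit:
arm_command(
  plan=[-0.0009, -0.0003, -0.0018, -2.6, 1, -0.0022, -0.0006, -0.0034, -5.3, 1, -0.0037, -0.0008, -0.004, -8, 1, -0.0054, -0.0009, -0.0046, -10.7, 1, -0.0071, -0.0007, -0.0052, -13.5, 1, -0.0088, -0.0004, -0.0058, -16.3, 1, -0.0105, 0.0001, -0.0063, -19.1, 1, -0.0122, 0.0008, -0.0069, -22, 1],
)

```text
clock: 17.55
eef_pos: [0.6279, 0.0006, 0.164]
tcp_rot: [-0.019, 0.934, 0.355, 0.031]
contact_force: [-10.0, -1.9, 19.1]
width: 0.0176
finger_force: 15.0
```

```bash
python3 look.py none; python3 press.py 3
```

```text
tcp [6.279e-01 6.000e-04 1.640e-01] tz [ 0.044  0.057 -0.997] keyx deg -138.36483078423578 F [-10.   -1.9  19.1] M [-0.    1.83  0.37] 0.01758879958021176 0.6000875147240085
tip [0.6307 0.0042 0.0997]
tip in slope frame mm: upslope,y,n [-28.3 -14.9 -22.5] F [-0.   0.5 21.7]
flap h -23.749048841146855 8894 stud top proud mm pct [ 8.9 11.  11.4 11.8 12.6] 2872
[   0    2   11   15   22   17   26   27   29   56  542 1650  365   11
    6    5    6    9    7    5    9   14   29    9    0    0    0]
```

```bash
cat > an.py <<'E'
from h import *
import sys
n=np.array([-.4565,-.1088,.883]); y=np.array([-.232,.973,0]);u=np.cross(y,n)
for t in sys.argv[1:]:
    f=pickle.load(open(f'pics/{t}.pkl','rb')); C=cloud(f); d=C-[.6413,.022,.1328]; a,b,h=d@u*1e3,d@y*1e3,(d@n)*1e3+23.75
    print(t); r=np.hypot(a,b)
    for lo in range(0,40,3): 
        m=(r>=lo)&(r<lo+3)&(h<26); print(lo,m.sum(),np.percentile(h[m],[10,50,90]).round(1) if m.sum() else '')
    m=(r<24)&(h>6)&(h<14); A=np.c_[a[m],b[m],np.ones(m.sum())]; print('plane h=',np.linalg.lstsq(A,h[m],rcond=None)[0].round(3))
    m=(r<22)&(h<6); print('deep pts',m.sum(), 'dir deg from y', [np.round(x,1) for x in cv2.fitLine(np.float32(np.c_[b[m],a[m]]),cv2.DIST_L2,0,.01,.01).ravel()] if m.sum()>5 else '')
E
python3 an.py p1 p3
```

```text
p1
0 0 
3 0 
6 0 
9 22 [7.5 8.7 9.2]
12 180 [0.6 8.2 9.1]
15 336 [4.6 8.4 9.1]
18 486 [7.1 8.4 9.1]
21 609 [7.7 8.4 9.2]
24 1040 [0.  6.2 8.6]
27 571 [0.4 3.5 4.4]
30 888 [3.1 3.8 4.6]
33 981 [-0.7  0.4  3.6]
36 1041 [-0.8 -0.1  0.6]
39 1118 [-0.8 -0.1  0.6]
plane h= [ 0.000e+00 -4.000e-03  8.426e+00]
deep pts 111 dir deg from y [np.float32(0.7), np.float32(-0.7), np.float32(14.2), np.float32(2.6)]
p3
0 3 [1.5 3.3 5.5]
3 46 [ 4.4  7.6 11.6]
6 113 [ 7.1 11.3 12.1]
9 260 [ 8.1 11.4 13. ]
12 520 [ 4.4 11.4 17.8]
15 474 [10.6 11.4 12.1]
18 602 [10.3 11.3 12. ]
21 746 [10.8 11.5 12.2]
24 1392 [ 0.   8.  11.5]
27 614 [1.1 3.5 4.3]
30 1081 [3.  3.8 4.6]
33 1210 [-0.6  0.3  3.4]
36 1309 [-0.8 -0.1  0.6]
39 1426 [-0.8 -0.1  0.7]
plane h= [-2.0000e-03 -5.0000e-03  1.1296e+01]
deep pts 107 dir deg from y [np.float32(0.4), np.float32(0.9), np.float32(7.6), np.float32(7.2)]
```

```bash
cat > tilt.py <<'E'
from h import *
import sys
for t in sys.argv[1:]:
    f=pickle.load(open(f'pics/{t}.pkl','rb')); f['pose']=f['tool_from_camera']; C=cloud(f)*1e3
    m=(abs(C[...,1])<6)&(C[...,0]>10)&(C[...,0]<60)&(C[...,2]>-60)&(C[...,2]<25)&(f['color'].max(2)<60); P=C[m]
    hull=cv2.convexHull(np.float32(P[:,[0,2]]))[:,0]; print(t,m.sum(),'x rng',np.percentile(P[:,0],[1,99]).round(1),'z',np.percentile(P[:,2],[1,99]).round(1))
    for lo in range(-52,20,6):
        k=(P[:,2]>=lo)&(P[:,2]<lo+6); 
        if k.sum()>8: print('  z',lo+3,'x95',np.percentile(P[k,0],95).round(1),k.sum())
E
python3 tilt.py w4 p1 p3
```

```text
w4 2474 x rng [10.4 32.6] z [-41.9   6.4]
  z -43 x95 30.1 1320
  z -37 x95 32.4 456
  z -31 x95 32.6 129
  z -25 x95 32.5 121
  z -19 x95 32.5 108
  z -13 x95 32.5 94
  z -7 x95 32.5 97
  z -1 x95 32.6 72
  z 5 x95 32.5 69
p1 2648 x rng [10.4 34.9] z [-43.6   3.4]
  z -43 x95 31.2 1652
  z -37 x95 32.5 185
  z -31 x95 32.9 161
  z -25 x95 33.3 146
  z -19 x95 33.6 131
  z -13 x95 34.0 118
  z -7 x95 34.5 106
  z -1 x95 34.8 100
  z 5 x95 35.1 49
p3 3093 x rng [10.5 39.4] z [-54.1  -8.5]
  z -49 x95 27.2 883
  z -43 x95 29.5 346
  z -37 x95 31.3 284
  z -31 x95 33.4 257
  z -25 x95 35.2 229
  z -19 x95 37.2 199
  z -13 x95 39.2 178
  z -7 x95 39.8 75
```

Emit:
arm_command(
  plan=[-0.0016, 0.0008, 0, -2.8, 1, -0.0032, 0.0018, 0, -5.7, 1, -0.0047, 0.003, 0, -8.7, 1, -0.0061, 0.0043, 0, -11.6, 1, -0.0074, 0.0058, 0, -14.6, 1, -0.0085, 0.0074, 0, -17.6, 1, -0.0095, 0.0091, 0, -20.6, 1, -0.0103, 0.0108, 0, -23.6, 1],
  squeeze=22,
)

```text
clock: 18.4
eef_pos: [0.6185, 0.0129, 0.1641]
tcp_rot: [-0.013, 0.987, 0.157, 0.036]
contact_force: [-8.0, 1.7, 17.0]
width: 0.0171
finger_force: 21.4
```

```bash
python3 look.py none; python3 press.py 4; python3 an.py p4 | tail -2; python3 tilt.py p4
```

```text
tcp [0.6185 0.0129 0.1641] tz [ 0.066  0.037 -0.997] keyx deg -161.96893316698333 F [-8.   1.7 17. ] M [0.77 0.98 0.33] 0.017083303546921846 1.0398971877052634
tip [0.6228 0.0153 0.0997]
tip in slope frame mm: upslope,y,n [-32.8  -2.2 -20. ] F [ 1.5  3.5 18.4]
flap h -23.72796803690254 8909 stud top proud mm pct [10.3 11.1 11.5 12.  12.9] 2853
[   0    1    8    7    7   12   10   12   24   35  434 1648  525   21
    9    6   10    5    6    7   11    9   19   26    1    0    0]
plane h= [-1.0000e-03 -3.0000e-03  1.1482e+01]
deep pts 173 dir deg from y [np.float32(0.3), np.float32(0.9), np.float32(0.6), np.float32(6.4)]
p4 3197 x rng [10.6 39.7] z [-54.4  -8.5]
  z -49 x95 27.2 836
  z -43 x95 29.6 339
  z -37 x95 31.6 310
  z -31 x95 33.7 270
  z -25 x95 35.4 236
  z -19 x95 37.5 224
  z -13 x95 39.4 191
  z -7 x95 40.2 77
```

```bash
cat > ang.py <<'E'
from h import *
import sys
n=np.array([-.4565,-.1088,.883]); y=np.array([-.232,.973,0]);u=np.cross(y,n)
for t in sys.argv[1:]:
    f=pickle.load(open(f'pics/{t}.pkl','rb')); C=cloud(f); d=C-[.6413,.022,.1328]; a,b,h=d@u*1e3,d@y*1e3,(d@n)*1e3+23.75
    r=np.hypot(a,b); top=np.median(h[(r<24)&(r>15)&(h>3)&(h<26)]); m=(r<20.5)&(r>4)&(h<top-2.5)
    print(t,'top',top.round(1)); A=np.degrees(np.arctan2(a[m],b[m])).round(); 
    for lo in range(-180,180,10):
        k=(A>=lo)&(A<lo+10)
        if k.sum()>2: print(lo,k.sum(),'r',np.median(r[m][k]).round(1),'h',np.median(h[m][k]).round(1))
E
python3 ang.py w1 p3 p4
```

```text
w1 top 23.9
-180 30 r 13.8 h 12.6
-170 31 r 14.7 h 13.0
-160 32 r 13.6 h 12.4
-150 12 r 9.0 h 12.8
-140 9 r 7.2 h 14.5
-130 4 r 5.6 h 15.3
-120 3 r 5.1 h 18.8
-110 3 r 4.8 h 19.6
-60 4 r 12.5 h 17.7
-50 3 r 5.4 h 13.0
-40 6 r 6.6 h 13.1
-30 9 r 7.7 h 13.1
-20 14 r 10.0 h 13.0
-10 35 r 14.3 h 13.2
0 35 r 15.2 h 12.5
10 26 r 13.5 h 12.2
20 6 r 7.1 h 12.9
150 4 r 19.0 h 13.8
170 8 r 7.6 h 12.5
p3 top 11.4
-50 3 r 4.6 h 6.5
-10 7 r 4.9 h 6.2
0 3 r 5.6 h 8.0
10 12 r 6.3 h 6.4
20 8 r 7.7 h 6.0
30 27 r 10.9 h 5.4
40 55 r 13.6 h 3.4
50 30 r 12.5 h 1.9
60 16 r 12.3 h 6.0
70 4 r 9.4 h 7.9
90 3 r 17.9 h 8.5
p4 top 11.6
-120 7 r 6.5 h -0.6
-110 7 r 6.4 h -0.4
10 3 r 19.4 h 8.2
40 4 r 18.8 h 8.9
50 3 r 10.7 h 7.8
60 32 r 12.5 h 4.8
70 36 r 12.6 h 3.0
80 38 r 12.0 h 0.5
90 27 r 9.0 h 0.0
100 8 r 6.0 h -0.0
110 5 r 18.1 h 7.9
```

Emit:
arm_command(
  plan=[0, 0.001, 0.0005, -3, 1, -0.0005, 0.002, 0.001, -6, 1, -0.001, 0.003, 0.001, -9, 1, -0.001, 0.004, 0.001, -12, 1, -0.001, 0.004, 0.001, -14, 1, -0.001, 0.004, 0.001, -14, 1, -0.001, 0.004, 0.001, -14, 1, -0.001, 0.004, 0.001, -14, 1],
)

```text
clock: 19.25
eef_pos: [0.6168, 0.0189, 0.1642]
tcp_rot: [-0.011, 0.999, 0.037, 0.036]
contact_force: [-7.9, 6.1, 15.9]
width: 0.0169
finger_force: 21.9
```

```bash
python3 look.py none; python3 press.py 5; python3 ang.py p5; python3 tilt.py p5|head -1
```

```text
tcp [0.6168 0.0189 0.1642] tz [ 0.072  0.025 -0.997] keyx deg -175.81058346601128 F [-7.9  6.1 15.9] M [1.87 1.18 0.53] 0.016923361801715647 1.3008722308211396
tip [0.6214 0.0205 0.0999]
tip in slope frame mm: upslope,y,n [-32.9   3.2 -19.8] F [ 1.9  7.8 16.9]
flap h -23.737319698798444 8922 stud top proud mm pct [10.3 11.2 11.5 12.  12.8] 2832
[   0    1    9    8   12   10    5   13   23   30  404 1676  510   24
    4    7    7    5    9    7    9    8   23   27    1    0    0]
p5 top 11.5
-130 5 r 5.1 h -0.2
-120 9 r 6.4 h 0.2
-110 6 r 6.2 h -0.2
-40 4 r 5.3 h 1.2
-30 4 r 4.6 h 2.7
20 3 r 4.7 h 4.7
30 7 r 4.8 h 4.0
40 4 r 5.3 h 3.6
50 11 r 7.2 h 0.5
60 12 r 7.7 h 0.0
70 31 r 11.4 h 0.1
80 24 r 12.5 h 3.1
90 34 r 12.3 h 3.9
100 25 r 11.8 h 0.2
110 11 r 7.6 h 0.1
120 12 r 6.4 h 0.5
130 3 r 4.9 h 0.1
150 4 r 18.7 h 7.9
p5 3218 x rng [10.4 39.7] z [-54.3  -8.7]
```

Emit:
arm_command(
  plan=[0, -0.002, 0, 2, 1, 0, -0.004, 0, 4, 1, -0.001, -0.0045, 0.002, 5, 1, -0.002, -0.005, 0.004, 5, 1, -0.003, -0.005, 0.006, 5, 1, -0.004, -0.0055, 0.008, 5, 1, -0.005, -0.0055, 0.01, 5, 1, -0.005, -0.0055, 0.01, 5, 1],
)

```text
clock: 20.1
eef_pos: [0.6124, 0.0137, 0.1709]
tcp_rot: [-0.013, 0.996, 0.08, 0.037]
contact_force: [4.9, 7.6, -2.3]
width: 0.0162
finger_force: 21.8
```

```bash
python3 look.py none; python3 press.py 6; python3 ang.py p6
```

```text
tcp [0.6124 0.0137 0.1709] tz [ 0.071  0.032 -0.997] keyx deg -170.8547949905576 F [ 4.9  7.6 -2.3] M [ 1.77 -0.92  0.34] 0.016193894444742146 1.1985024784443639
tip [0.617  0.0158 0.1066]
tip in slope frame mm: upslope,y,n [-34.5  -0.4 -11.4] F [ 4.7  6.2 -5.1]
flap h -23.70751605342724 8492 stud top proud mm pct [ 6.6 17.1 17.5 17.9 18.5] 3012
[   0    0    0    0    7   75  102   14    6    7   11    7    5   14
   16   27  391 1682  587   13    9    6    5   10    7    5    6]
p6 top 17.6
-80 12 r 8.2 h 6.2
-70 12 r 8.2 h 5.9
-60 14 r 6.6 h 6.7
-50 4 r 5.4 h 6.1
-40 5 r 5.1 h 6.3
20 3 r 19.4 h 13.7
30 4 r 5.2 h 8.5
40 10 r 5.5 h 7.0
50 11 r 6.7 h 6.7
60 14 r 7.0 h 5.8
70 37 r 11.1 h 6.3
80 29 r 10.5 h 6.2
90 31 r 11.9 h 8.6
100 34 r 12.1 h 9.4
150 3 r 18.9 h 14.6
```

Emit:
arm_command(
  plan=[0.0005, 0.001, 0, 0, 1, 0.001, 0.002, 0, 0, 1, 0.001, 0.003, 0, 0, 1, 0.001, 0.004, 0, 0, 1, 0.001, 0.004, 0, 0, 1, 0.001, 0.004, 0, 0, 1, 0.001, 0.004, 0, 0, 1, 0.001, 0.004, 0, 0, 1],
)

```text
clock: 20.95
eef_pos: [0.6124, 0.0153, 0.1715]
tcp_rot: [-0.011, 0.996, 0.079, 0.035]
contact_force: [2.7, 3.7, -3.5]
width: 0.0161
finger_force: 21.8
```

```bash
python3 look.py none; python3 press.py 7
```

```text
tcp [0.6124 0.0153 0.1715] tz [ 0.068  0.027 -0.997] keyx deg -170.89621614083873 F [ 2.7  3.7 -3.5] M [ 0.72 -0.65  0.19] 0.016060452206501902 1.2062456867284954
tip [0.6167 0.017  0.1072]
tip in slope frame mm: upslope,y,n [-34.1   0.9 -10.9] F [ 1.5  3.  -4.7]
flap h -23.71199083160783 8454 stud top proud mm pct [ 6.3 17.  17.5 17.9 18.5] 3004
[   0    0    0    0    8  104   74    9    5   11    6   10    7   14
   18   40  452 1639  550   12    3   10    7    8    5    6    6]
```

Emit:
arm_command(
  plan=[0.001, 0.001, 0, 0, 1, 0.001, 0.002, 0, 0, 1, 0.0015, 0.003, 0, 0, 1, 0.0005, 0.003, 0.002, 0, 1, -0.0005, 0.003, 0.004, 0, 1, -0.0015, 0.0025, 0.006, 0, 1, -0.0025, 0.0025, 0.008, 0, 1, -0.0035, 0.002, 0.01, 0, 1],
)

```text
clock: 21.8
eef_pos: [0.6088, 0.0171, 0.182]
tcp_rot: [-0.011, 0.996, 0.079, 0.035]
contact_force: [0.5, -0.8, -2.0]
width: 0.0158
finger_force: 21.9
```

```bash
python3 look.py none; python3 press.py 8
```

```text
tcp [0.6088 0.0171 0.182 ] tz [ 0.068  0.027 -0.997] keyx deg -170.88605878660005 F [ 0.5 -0.8 -2. ] M [-0.02  0.17 -0.03] 0.015792686128778117 1.2091989120730453
tip [0.6132 0.0189 0.1177]
tip in slope frame mm: upslope,y,n [-31.9   3.5  -0.2] F [-0.6 -0.9 -1.9]
flap h -23.686441494834707 7911 stud top proud mm pct [ 5.8 16.7 17.2 17.6 18.2] 2973
[   0    0    0    2   32  146   84    6    1    2    2    2    5    3
   12   61  796 1543  236    2    7    6    6    6    5    6    2]
```

Emit:
arm_command(
  plan=[-0.005, -0.001, 0.01, 0, 1, -0.012, -0.003, 0.024, 0, 1, -0.02, -0.005, 0.04, 0, 1, -0.03, -0.005, 0.07, 0, 1, -0.045, 0.02, 0.09, 2, 1, -0.06, 0.055, 0.09, 4, 1, -0.075, 0.09, 0.09, 6, 1, -0.09, 0.13, 0.09, 7.9, 1],
)

```text
clock: 22.65
eef_pos: [0.5182, 0.1477, 0.2736]
tcp_rot: [-0.013, 0.988, 0.148, 0.035]
contact_force: [0.7, 0.8, -1.8]
width: 0.0161
finger_force: 22.0
```

Emit:
arm_command(
  plan=[-0.018, 0.04, 0, 0, 1, -0.036, 0.08, 0, 0, 1, -0.054, 0.12, 0, 0, 1, -0.07, 0.155, -0.02, 0, 1, -0.0805, 0.177, -0.06, 0, 1, -0.0805, 0.177, -0.1, 0, 1, -0.0805, 0.177, -0.112, 0, 1, -0.0805, 0.177, -0.112, 0, 1],
)

```text
clock: 23.45
eef_pos: [0.4374, 0.3234, 0.1588]
tcp_rot: [-0.013, 0.988, 0.148, 0.033]
contact_force: [0.4, -0.6, -0.6]
width: 0.0157
finger_force: 22.0
```

```bash
sed -n 1,9p look.py >/dev/null; python3 look.py none; python3 - <<'E'
from h import *
shot('wrist','w9'); shot('side','s9')
E
python3 tilt.py w9; python3 - <<'E'
import sys; sys.path.insert(0,'.')
from h import *
f=pickle.load(open('pics/w9.pkl','rb')); s=robot.read_state(); C=cloud(f)
# block top / pocket
z=C[...,2]; m=(abs(z-.06)<.004)&(np.hypot(C[...,0]-.465,C[...,1]-.333)<.075)
print('block',m.sum(),cv2.minAreaRect(np.float32(C[m][:,:2]*1e3)))
p=(z<.045)&(np.hypot(C[...,0]-.465,C[...,1]-.333)<.026); print('pocket',p.sum(),cv2.minAreaRect(np.float32(C[p][:,:2]*1e3)) if p.sum() else '')
E
```

```text
tcp [0.4374 0.3234 0.1588] tz [ 0.061  0.035 -0.998] keyx deg -163.00793416627738 F [ 0.4 -0.6 -0.6] M [-0.04  0.18 -0.01] 0.01567941307768414 1.6812464181866673
tip [0.4413 0.3256 0.0945]
tip in slope frame mm: upslope,y,n [-127.7  341.8   24.5] F [-0.  -0.7 -0.6]
w9 3242 x rng [10.5 40.1] z [-54.6  -8.6]
  z -49 x95 27.3 787
  z -43 x95 29.5 350
  z -37 x95 31.5 302
  z -31 x95 33.7 292
  z -25 x95 35.8 245
  z -19 x95 37.8 230
  z -13 x95 39.9 209
  z -7 x95 40.4 64
block 8871 ((465.1437072753906, 333.62335205078125), (99.85894775390625, 70.21891784667969), 17.44843101501465)
pocket 718 ((467.4905700683594, 334.35687255859375), (38.13650894165039, 18.09463882446289), 17.453235626220703)
```

Emit:
arm_command(
  plan=[0.001, 0.001, -0.015, 0, 1, 0.001, 0.001, -0.03, 0, 1, 0.001, 0.001, -0.04, 0, 1, 0.001, 0.001, -0.048, 0, 1, 0.001, 0.001, -0.055, 0, 1, 0.001, 0.001, -0.06, 0, 1, 0.001, 0.001, -0.065, 0, 1, 0.001, 0.001, -0.065, 0, 1],
)

```text
clock: 24.35
eef_pos: [0.439, 0.325, 0.0941]
tcp_rot: [-0.013, 0.988, 0.148, 0.034]
contact_force: [0.4, -0.4, -1.1]
width: 0.0162
finger_force: 22.0
```

Emit:
arm_command(
  plan=[0.004, 0.001, 0, 0, 1, 0.008, 0.0025, 0, 0, 1, 0.012, 0.004, 0, 0, 1, 0.016, 0.005, 0, 0, 1, 0.02, 0.006, 0, 0, 1, 0.024, 0.0075, 0, 0, 1, 0.028, 0.0085, 0, 0, 1, 0.031, 0.0095, 0, 0, 1],
  squeeze=10,
)

```text
clock: 25.15
eef_pos: [0.4708, 0.3348, 0.0947]
tcp_rot: [-0.013, 0.988, 0.148, 0.034]
contact_force: [-2.4, -0.7, -0.3]
width: 0.0157
finger_force: 10.0
```

```bash
python3 look.py none; python3 - <<'E'
from h import *
shot('wrist','w10')
E
python3 tilt.py w10
```

```text
tcp [0.4708 0.3348 0.0947] tz [ 0.064  0.036 -0.997] keyx deg -162.99155988656355 F [-2.4 -0.7 -0.3] M [-0.24  0.82 -0.02] 0.015677003239502867 1.6742322767740625
tip [0.4749 0.3371 0.0304]
tip in slope frame mm: upslope,y,n [-126.5  345.2  -48.8] F [-2.4 -0.1  0.9]
w10 2495 x rng [10.3 29.9] z [-47.2   1.4]
  z -49 x95 27.0 610
  z -43 x95 29.7 1076
  z -37 x95 30.0 160
  z -31 x95 29.8 136
  z -25 x95 29.7 123
  z -19 x95 29.7 106
  z -13 x95 29.7 99
  z -7 x95 29.6 95
  z -1 x95 29.4 70
  z 5 x95 29.3 20
```

Emit:
arm_command(
  plan=[0.0025, 0.0008, 0, 0, 1, 0.005, 0.0015, 0, 0, 1, 0.005, 0.0015, 0, 0, 1, 0.001, 0.001, 0, 0, 1, -0.002, 0, -0.005, 0, 1, -0.002, 0, -0.012, 0, 1, -0.002, 0, -0.019, 0, 1, -0.002, 0, -0.025, 0, 1],
)

```text
clock: 26.0
eef_pos: [0.4681, 0.3345, 0.0687]
tcp_rot: [-0.013, 0.988, 0.148, 0.034]
contact_force: [0.5, 0.3, -2.5]
width: 0.0159
finger_force: 10.0
```

```bash
python3 look.py none; python3 - <<'E'
from h import *
shot('wrist','w11')
E
python3 tilt.py w11
```

```text
tcp [0.4681 0.3345 0.0687] tz [ 0.063  0.036 -0.997] keyx deg -162.98801133026186 F [ 0.5  0.3 -2.5] M [-0.08  0.21  0.02] 0.015915863659704793 1.6752618057171749
tip [0.4721 0.3368 0.0044]
tip in slope frame mm: upslope,y,n [-141.1  345.6  -70.4] F [-0.7  0.2 -2.5]
w11 2433 x rng [10.5 46.2] z [-46.4  18.5]
  z -49 x95 21.6 66
  z -43 x95 29.8 1614
  z -37 x95 30.2 128
  z -31 x95 29.8 113
  z -25 x95 29.4 108
  z -19 x95 28.9 92
  z -13 x95 28.6 81
  z -7 x95 28.1 74
  z -1 x95 27.7 63
  z 5 x95 27.4 25
  z 11 x95 46.6 23
  z 17 x95 46.2 25
```

Emit:
arm_command(
  plan=[0, 0, -0.002, 0, 1, 0, 0, -0.003, 0, 1, 0, 0, -0.003, 0, 1, 0, 0, -0.003, 0, 0.5, 0, 0, -0.003, 0, 0, 0, 0, -0.003, 0, 0, 0, 0, -0.001, 0, 0, 0, 0, 0, 0, 0],
)

```text
clock: 26.85
eef_pos: [0.4686, 0.3348, 0.0701]
tcp_rot: [-0.013, 0.988, 0.148, 0.034]
contact_force: [0.8, 0.4, -0.5]
width: 0.046
finger_force: 0.0
```

Emit:
arm_command(
  plan=[0, 0, 0, 0, 0, 0, 0, 0.03, 0, 0, 0, 0, 0.07, 0, 0, 0, 0, 0.11, 0, 0, -0.03, 0.02, 0.15, 0, 0, -0.07, 0.04, 0.17, 0, 0, -0.11, 0.06, 0.17, 0, 0, -0.15, 0.08, 0.17, 0, 0],
)

```text
clock: 27.65
eef_pos: [0.3173, 0.4157, 0.2412]
tcp_rot: [-0.014, 0.988, 0.148, 0.035]
contact_force: [-0.2, 0.6, -0.1]
width: 0.046
finger_force: 0.0
```

```bash
python3 - <<'E'
from h import *
f=shot('top','tend'); g=shot('side','send'); C=cloud(f); z=C[...,2]
v,u=np.mgrid[:400,:640]; box=lambda a,b,c,d:(u>a)&(u<b)&(v>c)&(v<d)
for nm,m in (('handle',box(180,220,225,275)&(z>.095)&(z<.135)),('block',box(180,220,225,275)&(abs(z-.06)<.008)),('driver',box(410,450,250,295)&(z>.09)),('jar',box(255,284,110,145)&(z>.2)),('box',box(298,335,105,138)&(z>.18)&(z<.22)),('mouse',box(295,335,235,280)&(z>.012))):
    P=C[m]; print(nm,len(P),[np.round(x,1) for x in cv2.minAreaRect(np.float32(P[:,:2]*1e3))] if len(P) else '', 'z',np.percentile(P[:,2],[10,50,90]).round(4) if len(P) else '')
n=np.array([-.4565,-.1088,.883]); y=np.array([-.232,.973,0]);uu=np.cross(y,n)
d=C-[.6413,.022,.1328]; a,b,h=d@uu*1e3,d@y*1e3,(d@n)*1e3; r=np.hypot(a,b)
k=(r>36)&(r<60)&(abs(h+23)<15); print('flap h near/low',np.median(h[k&(a<0)]),np.median(h[k&(a>0)]),'stud',np.median(h[(r<24)&(h>-22)]))
cv2.imwrite('pics/end.png',np.hstack([cv2.resize(f['color'][90:300,160:460],(400,280)),cv2.resize(g['color'][120:260,240:440],(400,280))])[...,::-1])
E
```

```text
handle 178 [array([463.5, 331.7]), array([63.5, 16.9]), np.float64(17.0)] z [0.1031 0.1113 0.1144]
block 688 [array([465.3, 332.9]), array([100.9,  73.5]), np.float64(17.5)] z [0.0576 0.0606 0.0633]
driver 213 [array([ 410.8, -320.6]), array([37.4, 39.9]), np.float64(0.3)] z [0.1055 0.1109 0.1134]
jar 468 [array([764.9, 118.4]), array([55.6, 55.1]), np.float64(85.9)] z [0.208  0.2343 0.2372]
box 558 [array([798.7,   0.9]), array([62.6, 62.6]), np.float64(40.3)] z [0.1902 0.1938 0.1964]
mouse 743 [array([448.6,  -3.4]), array([105.,  60.]), np.float64(37.0)] z [0.0189 0.0297 0.035 ]
flap h near/low -21.753983594654876 -22.255360116454852 stud -5.327715766286035
```

View pics/end.png

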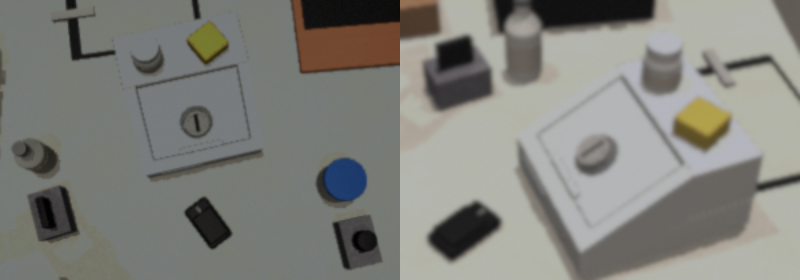

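The final picture shows the flap shut and the slot running up the slope at (197,121). The key is back in its block at (46,212), with its handle at the same height as at the start. The bystanders have not moved noticeably.

```bash
python3 -c "
from plant import robot
print(robot.finish_job())"
```

```text
the job is handed in; nothing more can be done
None
```

I shut the flap, pressed the stud in with the key and turned it until it caught, stood the key back in its block, and handed the job in after about 28 s of robot time; the final images look right, but the judge returned no verdict.

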